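# Fit the matching cabin to the boat on the mat

### The arm

A 6-joint arm with a two-finger parallel gripper is mounted at the origin on the work surface. World frame = base frame: x ahead of the robot, y to its left, z up, the work surface at z = 0. Lengths are in m, angles in rad, forces in N, time in s.
With the tool pointing down it reaches from about 0.375 to 0.975 m from the base axis. Payload 3.8 kg.
Tool frame: the origin (TCP) lies on the centre line of the jaws, within the pads' length; the fingertips stand 14 mm ahead of it and the grasp point (between the pads) lies 5 mm behind it; z points along the fingers, y is the line along which they close (so a half turn about z gives the same grasp; the last joint's range is limited). The gripper opens to 85 mm and grips with 20 to 120 N. Pads are 22 mm wide; open, the fingers measure 114 mm over their backs; the gripper's body (76 mm by 85 mm) begins 54 mm behind the grasp point. The pads swing forward as they close: fully open they stand 13 mm farther back than shut.
Start: joints at [1.066, 0.264, 1.604, -0, 1.274, -0.037], TCP at [0.304, 0.602, 0.245] pointing down, gripper open.
Joint ranges: [-2.63, 2.63], [-0.94, 2.18], [0.31, 2.57], [-1.31, 4.45], [0, 2.66], [-2.55, 2.55]. Speed limits (rad/s): [2.57, 2.57, 3.14, 3.14, 3.14, 3.14].

### API

Orientations are given as a rotation vector (axis times angle).
In Python, from workcell import bot, eyes, spot_in gives the robot as it stands.
- The arm moves only by the tool carry_out, never from a script. Its argument "series" is text: rows parted by semicolons, each of 4 numbers parted by spaces: the shift along the world's x, y, z in m, then the turn about the world's z in degrees. In form: tx ty tz roll; .... A call has 1 to 20 rows; each row shifts and turns the commanded pose from where the row before left it; what a row does not reach is not made up. A row lasts 1/8 s, in which the tool goes at most 62.5 mm and 10.7 degrees, less where a joint would pass 70% of its speed; a pose out of reach is approached as far as the arm can. A call is refused whole if a number of a shift passes 0.0625 or a number of a turn 10.7, either way. A call with a gripper value outside its range is refused whole. "jaw" is the gripper command: -1 is shut, 1 is fully open, values between are in proportion, set as the call begins (left out, the last holds). The fingers move at their own pace and stop on an object; "grip_force" is the grip in N (left out, the last holds). Time passes only in rows, so rows that do not move let the fingers close. It gives the time, the measured TCP pose, the force, the opening and the grip force at its end, in the units of the state.
- bot.read_state(): the state, without advancing time (a new reading comes with each control period).
- eyes.read_camera(name): name is "scene" or "side" or "wrist"; returns (picture, depth): 384x512x3 uint8, blue, green, red; 384x512 float32, m along the optical axis (not along the pixel's ray), 0 where there is no reading.
- eyes.get_calibration(name): a dict with "K" (3x3 intrinsics, pixels), "distortion" ([k1, k2, p1, p2, k3] as OpenCV has them; the pictures are not rectified), "position" and "rotation" of the camera in the world; the wrist camera has in their place "T_tool_cam" (4x4, takes a point from camera to tool coordinates, whose origin is the TCP and whose axes are the flange's). Camera axes: x right, y down, z forward; pixel columns grow to the right and rows downward; lengths in m; the calibration is good to about 2 mm. A picture is of the moment at which its call begins: read the wrist's pose just before it. get_calibration takes no time and is no camera call.
- bot.finish_job(): hands the job in; it is judged then, once.
Trained networks look in the newest picture that a camera, given by its name, has taken for a name from the list of things; names that differ only in an ending like _2 or _b are one class to them, and where a whole thing is asked for, a point or a joint stands for the part that bears it (a point fixed in the world has none). Each returns a list of dicts, best first, with "score" (0 to 1); they miss things now and then, are a little off and sometimes report something else, mostly with a low value. They report only what shows in the picture. A call takes as long as a camera call. They do not tell look-alikes from the thing itself.
- spot_in(camera, target): "rect" ([centre column, centre row, width, height] in pixels, round what is visible of it).
The state is a dict: "time": time; "q": joint angles; "joint_vel": joint speeds; "joint_torque": joint torques, N m; "tool_pos": TCP position; "tcp_rot": TCP orientation; "wrist_force": force on the tool from outside, world axes, zero at the start; "torque": the same for the moment, N m; "width": opening from 0.0 (shut) to 1.0 (fully open); "grip_force": force on a finger pad.
Only numpy, scipy, OpenCV 4.12 (cv2) and the standard library are available. Lean on these libraries where they do the work, as an engineer would, in place of code of your own. Each camera call takes 0.05 s, during which the arm holds its last target. There are 200 camera calls.

### The job

One of the two model boats stands on the green work mat: find out which, and set the loose cabin whose roof has that boat's colour into the well in its deck, lengthwise along the boat, upright and flat on the well's floor. Set it down and let go, do not drop it; leave the other boat's cabin where it stands.

Things in the scene. Friction and masses are not known exactly. Their poses are not given: they have to be found in the camera images.
- red_cabin_mid (a point): centre (half-way up, 26 mm above its underside) of the loose model cabin with the red roof: a solid block 64 mm long (its x axis) x 44 wide (y) x 52 high (z), white walls with small black windows, the whole top red; about 80 g. It stands upright on the table, clear of its neighbours. Its ends are alike.
- blue_cabin_mid (a point): centre (half-way up, 26 mm above its underside) of the loose model cabin with the blue roof: a solid block 64 mm long (its x axis) x 44 wide (y) x 52 high (z), white walls with small black windows, the whole top blue; about 80 g. It stands upright on the table, clear of its neighbours. Its ends are alike.
- red_boat_well (a point): floor centre of the cabin well in the red boat's wooden deck: recess 84 mm long (x, to the bow) x 64 wide (y) x 8 deep (z up), dark floor 79 mm above the table, deck 116 mm wide. Boat 350 mm long, fixed; brass post 85 mm and foredeck from 105 mm ahead of the centre, 101 mm high. The boats swap places: the one on the green mat has its well at y above -0.20 m, the other at y below -0.28 m.
- blue_boat_well (a point): floor centre of the cabin well in the blue boat's wooden deck: recess 84 mm long (x, to the bow) x 64 wide (y) x 8 deep (z up), dark floor 79 mm above the table, deck 116 mm wide. Boat 350 mm long, fixed; brass post 85 mm and foredeck from 105 mm ahead of the centre, 101 mm high. The boats swap places: the one on the green mat has its well at y above -0.20 m, the other at y below -0.28 m.
Mind the look-alikes: they are no part of the job. What is shaped like the part that bears blue_cabin_mid but pink or purple is not meant.

How it is judged:
By the outcome, as a careful person would: the job done as asked, in the order asked, and still so for the second after the job is handed in, with the robot touching nothing.
It also fails if it takes over 45 s, if anything falls off the work surface, if the arm or the gripper's body presses on something with over 40 N, if the wrist force passes 120 N, or if a joint passes its speed limit or range.

## Working session

There is one attempt and no reset: what is moved stays moved. The work goes in short steps, Python scripts to look and compute and a tool call to move; the robot and the scene stay as the last step left them, time stands still between calls to the robot, and variables do not carry over. Pictures are saved under pics/ and viewed, at most 10 in all, crops included, and the job is handed in when it is done.

Besides the shell and the picture viewer there is one more tool, called after ">>>" as name(argument=value, ...) on one line, values as JSON. carry_out: Moves the arm, as the interface text tells. Its arguments: {"type":"object","properties":{"series":{"type":"string"},"jaw":{"type":"number"},"grip_force":{"type":"number"}},"required":["series"]}

```bash
mkdir -p pics; cat > h.py <<'E'
import numpy as np, cv2
from workcell import bot, eyes, spot_in
from scipy.spatial.transform import Rotation as R
def cam(name):
    s=bot.read_state(); c=eyes.get_calibration(name); im,d=eyes.read_camera(name)
    if name=="wrist":
        T=np.eye(4);T[:3,:3]=R.from_rotvec(s["tcp_rot"]).as_matrix();T[:3,3]=s["tool_pos"]
        T=T@np.array(c["T_tool_cam"])
    else:
        T=np.eye(4);r=np.array(c["rotation"]);T[:3,:3]=r if r.shape==(3,3) else R.from_rotvec(r).as_matrix();T[:3,3]=c["position"]
    v,u=np.mgrid[0:384,0:512].astype(float)
    n=cv2.undistortPoints(np.stack([u.ravel(),v.ravel()],1)[:,None],np.array(c["K"]),np.array(c["distortion"])).reshape(384,512,2)
    P=np.dstack([n[...,0]*d,n[...,1]*d,d])@T[:3,:3].T+T[:3,3]
    P[d<=0]=np.nan
    return im,d,P,T
E
python3 - <<'E'
from h import *
ims=[]
for n in("scene","side"):
    im,d,P,T=cam(n); ims.append(im); np.savez(n,im=im,P=P)
    print(n,T[:3,3],T[:3,2])
    for t in("red_cabin_mid","blue_cabin_mid","red_boat_well","blue_boat_well"):
        for r in spot_in(n,t)[:4]:
            u,v=map(int,r["rect"][:2]); print(t,np.round(r["rect"]),round(r["score"],2),np.round(P[min(v,383),min(u,511)],3))
cv2.imwrite("pics/a.png",cv2.resize(ims[0],(800,600)));cv2.imwrite("pics/b.png",cv2.resize(ims[1],(800,600)))
print(bot.read_state()["tcp_rot"])
E
```

```text
scene [1.22410077 0.80520117 0.78713418] [-0.48728563 -0.65570867 -0.57671384]
red_cabin_mid [348. 217.  26.  23.] 0.76 [0.448 0.194 0.046]
blue_cabin_mid [213. 255.  27.  40.] 0.8 [0.849 0.12  0.053]
blue_cabin_mid [343. 261.  34.  37.] 0.73 [0.595 0.323 0.053]
blue_cabin_mid [254. 273.  31.  31.] 0.71 [0.799 0.228 0.051]
blue_cabin_mid [308. 242.  32.  27.] 0.57 [0.618 0.213 0.049]
red_boat_well [229. 147.  73.  52.] 0.59 [ 0.55  -0.275  0.089]
blue_boat_well [257. 191. 107.  62.] 0.97 [ 0.623 -0.008  0.088]
side [ 0.14661293 -0.79790441  0.78937297] [ 0.41842364  0.66783069 -0.61556789]
red_cabin_mid [152. 188.  27.  26.] 0.88 [0.43  0.153 0.039]
blue_cabin_mid [256. 141.  29.  28.] 0.97 [0.773 0.177 0.052]
blue_cabin_mid [200. 164.  25.  28.] 0.82 [0.585 0.178 0.042]
blue_cabin_mid [289. 155.  28.  31.] 0.62 [0.825 0.08  0.037]
red_boat_well [278. 295. 134. 133.] 0.95 [ 0.487 -0.339  0.078]
blue_boat_well [237. 207. 137.  84.] 0.95 [ 0.55  -0.08   0.086]
[-7.28103716e-01 -3.05603158e+00  4.43011103e-05]
```

View pics/a.png

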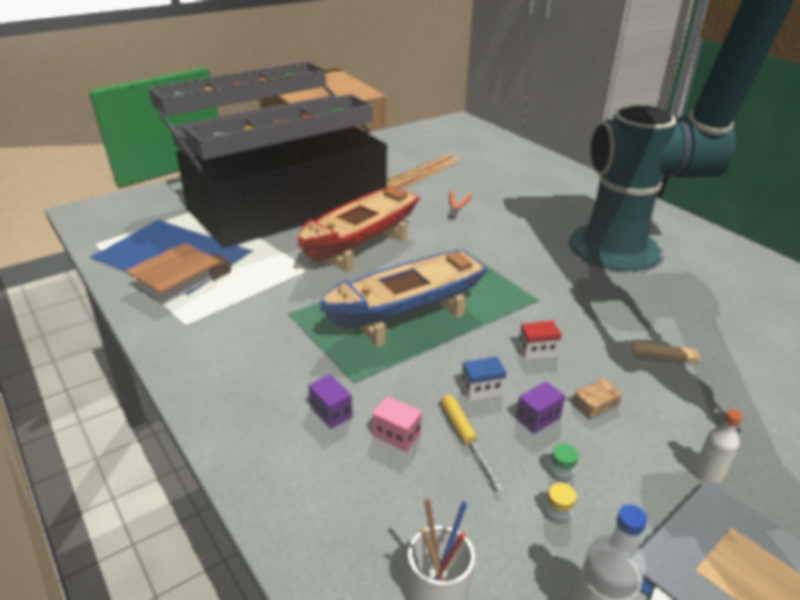

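View pics/b.png

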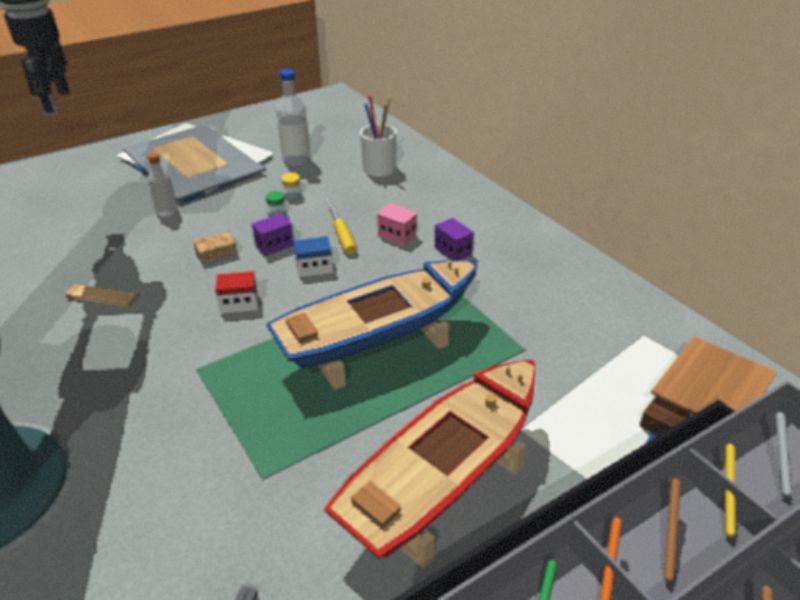

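The blue boat is on the green mat: its well is at scene (257,178) and side (242,195), in native pixels.

Blue-cabin candidates in the scene view:
- (308,242): white walls, blue roof. This one fits the description.
- (343,261) and (213,255): purple, so look-alikes.
- (254,273): pink, so a look-alike.

I'll measure the cabin and the well, and make the confirming crop.

```bash
python3 - <<'E'
from h import *
c=[]
for n in("scene","side"):
    z=np.load(n+".npz");im,P=z["im"],z["P"];h=cv2.cvtColor(im,cv2.COLOR_BGR2HSV)
    x,y,zz=P[...,0],P[...,1],P[...,2]
    m=(abs(x-.61)<.08)&(abs(y-.2)<.08)&(zz>.044)&(zz<.06)&(h[...,0]>98)&(h[...,0]<122)&(h[...,1]>110)
    q=P[m]; print(n,"roof",m.sum(),np.median(q[:,2]),cv2.minAreaRect((q[:,:2]*1000).astype(np.float32)),q.mean(0))
    m=(abs(x-.6)<.15)&(y>-.15)&(y<.1)&(zz>.068)&(zz<.092)&(im.max(2)<125)&(h[...,0]<25)
    k,l,st,ce=cv2.connectedComponentsWithStats(m.astype(np.uint8)); 
    i=1+np.argmax(st[1:,4]);q=P[l==i]; print(n,"well",ce[i],st[i],np.median(q[:,2]),cv2.minAreaRect((q[:,:2]*1000).astype(np.float32)))
    m=(abs(x-.6)<.25)&(y>-.2)&(y<.15)&(zz>.078)&(zz<.1)&(h[...,0]<25)
    q=P[m];print("deck",m.sum(),np.median(q[:,2]),cv2.minAreaRect((q[:,:2]*1000).astype(np.float32)))
    u,v=(308,242) if n=="scene" else (200,164)
    c.append(cv2.resize(im[v-50:v+50,u-65:u+65],(400,308),interpolation=cv2.INTER_CUBIC))
cv2.imwrite("pics/c.png",np.hstack(c))
E
```

```text
scene roof 260 0.05291395801308063 ((600.6573486328125, 201.62533569335938), (41.94145965576172, 62.10102844238281), 68.85694885253906) [0.60108707 0.2043248  0.05260056]
scene well [259.38235294 180.        ] [245 173  29  14 204] 0.08075721078216958 ((579.7362670898438, -56.031715393066406), (48.974491119384766, 73.23522186279297), 89.25394439697266)
deck 1361 0.08860880675444349 ((583.620361328125, -49.97090148925781), (105.24436950683594, 325.45513916015625), 84.58381652832031)
side roof 224 0.0510956794965467 ((594.7122192382812, 198.16217041015625), (49.63450241088867, 61.493858337402344), 68.84602355957031) [0.59310226 0.19491565 0.05078439]
side well [242.47619048 195.11904762] [224 185  39  21 420] 0.07903470429679121 ((589.6475219726562, -46.97541427612305), (55.10585403442383, 78.99492645263672), 86.34349822998047)
deck 2626 0.08716838106049263 ((589.0532836914062, -50.18231964111328), (103.03612518310547, 336.3298034667969), 87.44403076171875)
```

View pics/c.png

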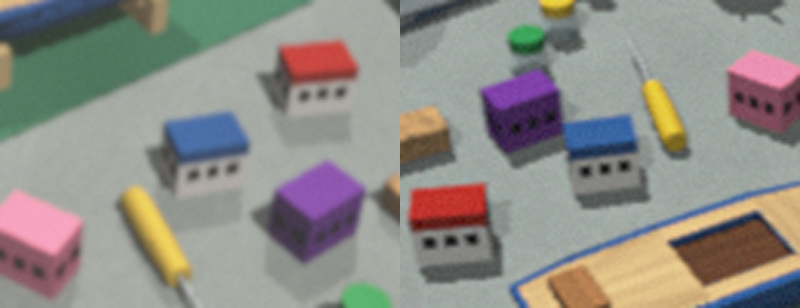

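Confirmed: the white-walled, blue-roofed cabin is at about (0.598, 0.200), roof height 52 mm, long axis about -21°. The well is at about (0.587, -0.050), long axis about -4°. Before moving over the cabin, I'll check for obstacles along the path.

```bash
python3 - <<'E'
from h import *
a=np.array([.304,.602]);b=np.array([.597,.2]);L=np.linalg.norm(b-a);e=(b-a)/L
for n in("scene","side"):
    P=np.load(n+".npz")["P"].reshape(-1,3);w=P[:,:2]-a;t=w@e;s=abs(w@[-e[1],e[0]])
    m=(s<.1)&(t>.1)&(t<L+.05)&(P[:,2]>.07); print(n,m.sum(),P[m][::max(1,m.sum()//8)].round(2))
E
```

```text
scene 403 [[0.43 0.53 0.13]
 [0.44 0.55 0.13]
 [0.44 0.54 0.11]
 [0.44 0.55 0.11]
 [0.44 0.55 0.1 ]
 [0.45 0.54 0.08]
 [0.44 0.56 0.09]
 [0.45 0.56 0.08]
 [0.45 0.56 0.07]]
side 215 [[0.43 0.55 0.13]
 [0.43 0.53 0.13]
 [0.43 0.54 0.11]
 [0.43 0.53 0.1 ]
 [0.44 0.54 0.09]
 [0.43 0.53 0.09]
 [0.41 0.53 0.08]
 [0.44 0.52 0.08]
 [0.44 0.52 0.07]]
```

>>> carry_out(series="0 0 0.04 0; 0.025 -0.03 0.02 0; 0.03 -0.042 0 0; 0.03 -0.042 0 0; 0.03 -0.042 0 3; 0.03 -0.042 0 3; 0.03 -0.042 0 0; 0.03 -0.042 0 0; 0.03 -0.042 0 0; 0.03 -0.042 -0.02 0; 0.028 -0.036 -0.04 0; 0 0 0 0; 0 0 0 0", jaw=1)

```text
time: 2.12
tool_pos: [0.5973, 0.2007, 0.2455]
tcp_rot: [-0.568, -3.089, -0.001]
wrist_force: [-0.3, -0.4, 0.8]
width: 0.998
grip_force: 0.0
```

```bash
python3 - <<'E'
from h import *
im,d,P,T=cam("wrist");h=cv2.cvtColor(im,cv2.COLOR_BGR2HSV)
x,y,zz=P[...,0],P[...,1],P[...,2]
s=bot.read_state();print(T[:3,3],R.from_rotvec(s["tcp_rot"]).as_matrix()[:,1])
m=(abs(x-.6)<.08)&(abs(y-.2)<.08)&(zz>.04)&(zz<.065)&(h[...,0]>98)&(h[...,0]<122)&(h[...,1]>110)
q=P[m];print(m.sum(),np.median(q[:,2]),cv2.minAreaRect((q[:,:2]*1000).astype(np.float32)),q.mean(0))
cv2.imwrite("pics/d.png",im)
E
```

```text
[0.5277142  0.226608   0.37496706] [0.35479053 0.93494487 0.00132617]
2526 0.05272658849013559 ((596.9057006835938, 197.97531127929688), (43.306453704833984, 64.15386199951172), 70.0541763305664) [0.59605894 0.19862596 0.05271912]
```

View pics/d.png

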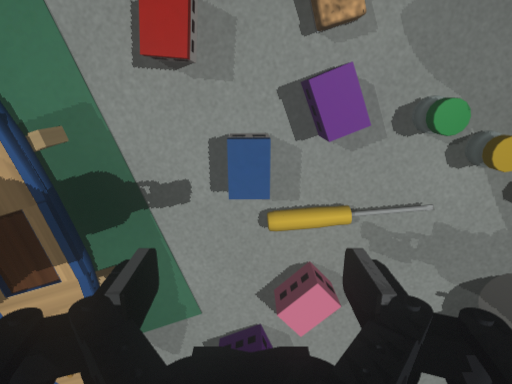

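The wrist view shows the blue-roofed cabin at (249,168), with neighbours clear of the fingers. Its centre is (0.597, 0.198) and its width axis is at 70°. Descending and gripping.

>>> carry_out(series="0 -0.0025 -0.05 1; 0 0 -0.05 0; 0 0 -0.05 0; 0 0 -0.04 0; 0 0 -0.021 0; 0 0 0 0; 0 0 0 0")

```text
time: 3.05
tool_pos: [0.5992, 0.199, 0.0367]
tcp_rot: [0.539, 3.091, 0.003]
wrist_force: [0.7, -0.1, 0.4]
width: 1.001
grip_force: 0.0
```

>>> carry_out(series="0 0 0 0; 0 0 0 0; 0 0 0 0; 0 0 0 0; 0 0 0 0; 0 0 0 0", jaw=-1, grip_force=30)

```text
time: 3.8
tool_pos: [0.5983, 0.1982, 0.0356]
tcp_rot: [0.54, 3.093, 0.001]
wrist_force: [-0.4, 0.2, 5.9]
width: 0.51
grip_force: 32.1
```

>>> carry_out(series="0 0 0.03 0; 0 0 0.05 0; 0 0 0.05 0; 0 -0.03 0.05 0; -0.002 -0.04 0.03 4; -0.002 -0.04 0 4; -0.002 -0.04 0 4; -0.002 -0.04 0 4; -0.002 -0.04 0 0; 0 -0.02 0 0; 0 0 0 0; 0 0 0 0; 0 0 0 0")

```text
time: 5.42
tool_pos: [0.5874, -0.0507, 0.2442]
tcp_rot: [-0.102, -3.14, -0.001]
wrist_force: [-0.4, -0.5, -0.8]
width: 0.515
grip_force: 31.4
```

```bash
python3 - <<'E'
from h import *
im,d,P,T=cam("wrist");h=cv2.cvtColor(im,cv2.COLOR_BGR2HSV)
x,y,zz=P[...,0],P[...,1],P[...,2]
s=bot.read_state();print(s["tool_pos"],s["width"],s["grip_force"]);Y=R.from_rotvec(s["tcp_rot"]).as_matrix()[:,1];print(np.degrees(np.arctan2(Y[1],Y[0])))
m=(abs(x-.585)<.08)&(abs(y+.05)<.07)&(zz>.072)&(zz<.0845)
k,l,st,ce=cv2.connectedComponentsWithStats(m.astype(np.uint8),connectivity=4);i=1+np.argmax(st[1:,4])
m=l==i;q=P[m];print("floor",m.sum(),np.median(q[:,2]),cv2.minAreaRect((q[:,:2]*1000).astype(np.float32)))
m2=(abs(x-.585)<.08)&(abs(y+.05)<.07)&(zz>.065)&(zz<.1)&(im.max(2)<110)&(h[...,0]<25)
k,l,st,ce=cv2.connectedComponentsWithStats(m2.astype(np.uint8),connectivity=4);i=1+np.argmax(st[1:,4]);q=P[l==i]
print("dark",len(q),np.median(q[:,2]),cv2.minAreaRect((q[:,:2]*1000).astype(np.float32)),st[i])
m=(abs(x-.585)<.2)&(abs(y+.05)<.1)&(zz>.083)&(zz<.092)&(h[...,0]<25);print("deck z",np.median(P[m][:,2]))
im2=im.copy();im2[l==i]=(0,255,0)
cv2.imwrite("pics/e.png",cv2.resize(np.hstack([im,im2]),(800,300)))
E
```

```text
[ 0.58744166 -0.05085474  0.24419799] 0.5115859347107424 31.36689841747284
86.28568343105631
floor 2950 0.08006728517557152 ((567.0269165039062, -50.53300476074219), (64.1712646484375, 40.120689392089844), 86.20415496826172)
dark 2810 0.08005677647909384 ((566.988525390625, -50.55311965942383), (64.13502502441406, 40.11992645263672), 86.13658142089844) [ 215  133   71   43 2810]
deck z 0.08838097048487392
```

View pics/e.png

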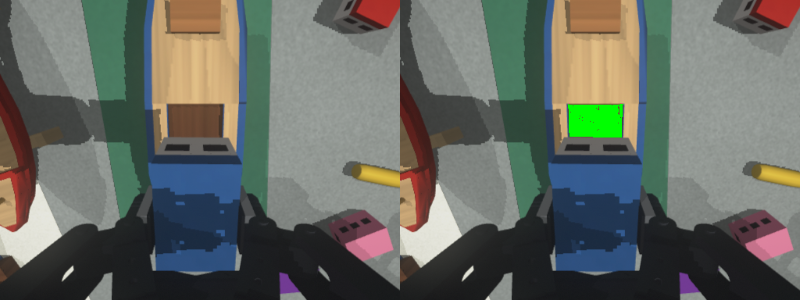

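The wrist view shows the held cabin square with the boat, and the rear part of the well floor at (250,155) native pixels. The floor is 64 mm wide at 86.2°, and its rear edge is at x≈0.547, which puts the well centre at about (0.589, -0.052). I'll descend to about 8 mm above the floor first.

>>> carry_out(series="0.003 -0.001 -0.03 0; 0 0 -0.04 0; 0 0 -0.03 0; 0 0 -0.015 0; 0 0 -0.006 0; 0 0 0 0; 0 0 0 0; 0 0 0 0")

```text
time: 6.48
tool_pos: [0.5912, -0.0532, 0.1246]
tcp_rot: [0.104, 3.138, -0.0]
wrist_force: [-0.5, 0.6, -1.5]
width: 0.509
grip_force: 31.3
```

```bash
python3 - <<'E'
from h import *
o=[]
print(bot.read_state()["tool_pos"])
for n,u,v in(("side",243,185),("scene",259,172)):
    im=cam(n)[0]; o.append(cv2.resize(im[v-45:v+45,u-60:u+60],(400,300),interpolation=cv2.INTER_CUBIC))
cv2.imwrite("pics/f.png",np.hstack(o))
E
```

```text
[ 0.59121662 -0.05315264  0.12455774]
```

View pics/f.png

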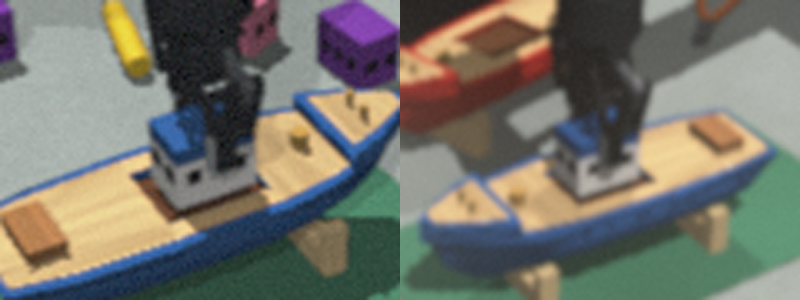

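The side and scene crops show the cabin centred above the well, with dark floor showing all round. Lowering it slowly.

>>> carry_out(series="-0.001 0.001 -0.003 0; 0 0 -0.003 0; 0 0 -0.002 0; 0 0 0 0; 0 0 0 0")

```text
time: 7.2
tool_pos: [0.5894, -0.0521, 0.1152]
tcp_rot: [-0.104, -3.14, 0.0]
wrist_force: [-0.4, -0.6, -1.2]
width: 0.51
grip_force: 31.3
```

>>> carry_out(series="0 0 -0.001 0; 0 0 0 0; 0 0 0 0")

```text
time: 7.58
tool_pos: [0.5895, -0.052, 0.1146]
tcp_rot: [0.104, 3.14, -0.0]
wrist_force: [-0.5, -0.3, 1.8]
width: 0.513
grip_force: 31.5
```

>>> carry_out(series="0 0 -0.0005 0; 0 0 0 0; 0 0 0 0")

```text
time: 7.95
tool_pos: [0.5895, -0.0521, 0.1146]
tcp_rot: [0.104, 3.139, -0.0]
wrist_force: [-1.8, 0.4, 4.9]
width: 0.508
grip_force: 32.0
```

It's in contact with the floor, so I'll release in stages and retreat straight up.

>>> carry_out(series="0 0 0 0; 0 0 0 0; 0 0 0 0", jaw=0.25)

```text
time: 8.32
tool_pos: [0.5892, -0.052, 0.1134]
tcp_rot: [-0.104, -3.139, -0.0]
wrist_force: [-0.1, 0.1, -0.3]
width: 0.624
grip_force: 0.0
```

>>> carry_out(series="0 0 0 0; 0 0 0 0; 0 0 0 0; 0 0 0.01 0; 0 0 0.03 0; 0 0 0.05 0; 0 0 0.05 0; -0.02 0 0 0; -0.04 0 0 0; -0.04 0 0 0; 0 0 0 0; 0 0 0 0", jaw=0.9)

```text
time: 9.82
tool_pos: [0.4902, -0.0521, 0.2548]
tcp_rot: [0.104, 3.137, -0.0]
wrist_force: [0.7, -0.2, 0.3]
width: 0.952
grip_force: 0.0
```

```bash
python3 - <<'E'
from h import *
o=[]
for n,u,v in(("side",243,185),("scene",259,172)):
    im,d,P,T=cam(n); o.append(cv2.resize(im[v-45:v+45,u-60:u+60],(400,300),interpolation=cv2.INTER_CUBIC))
    h=cv2.cvtColor(im,cv2.COLOR_BGR2HSV);x,y,zz=P[...,0],P[...,1],P[...,2]
    m=(abs(x-.59)<.05)&(abs(y+.05)<.05)&(zz>.12)&(zz<.145)&(h[...,0]>98)&(h[...,0]<122)
    q=P[m];print(n,len(q),np.median(q[:,2]),q[:,2].std(),cv2.minAreaRect((q[:,:2]*1000).astype(np.float32)))
cv2.imwrite("pics/g.png",np.hstack(o))
E
```

```text
side 406 0.13016223571477997 0.002942893212394507 ((587.2390747070312, -53.57184982299805), (49.45586395263672, 66.25022888183594), 84.66170501708984)
scene 256 0.1314647478729754 0.0037265721285948995 ((588.1754150390625, -51.4037971496582), (49.886348724365234, 68.13841247558594), 85.71477508544922)
```

View pics/g.png

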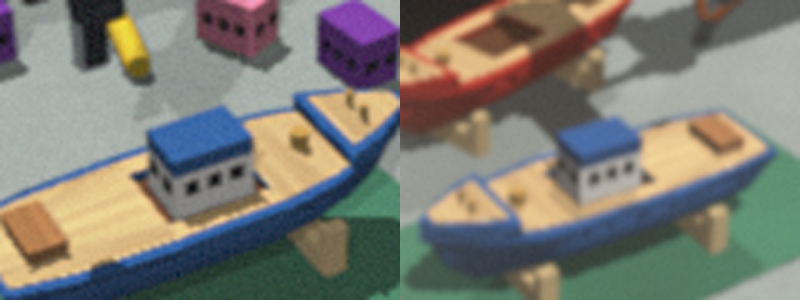

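Both crops show the cabin upright in the blue boat's well and lined up with the boat. Its roof measures 130–131 mm high, where 79 + 52 = 131 mm is expected. The gripper is clear, so I'm handing in.

```bash
python3 -c "
from workcell import bot
print(bot.finish_job())"
```

```text
the job is handed in; nothing more can be done
None
```

The blue boat was the one on the green mat; its blue-roofed cabin now stands upright and lengthwise on the floor of its well, released with the gripper clear, the red cabin was left alone, and the job is handed in at about 10 s.

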